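Tighten a preserving jar to the click

ROBOT

A 6-joint arm with a two-finger parallel gripper is mounted at the origin on a cart in front of the work surface, level with it; the furniture and walls round the work are solid. World frame = base frame: x ahead of the robot, y to its left, z up, the work surface at z = 0. Lengths are in mm, angles in degrees, forces in N, time in s.
With the tool pointing down it reaches from about 300 to 850 mm from the base axis. Payload 4.2 kg.
Tool frame: the origin (TCP) lies midway between the tips of the shut fingers; the grasp point (between the pads) lies 19 mm behind it; z points along the fingers, y is the line along which they close (so a half turn about z gives the same grasp; the last joint's range is limited). The gripper opens to 91 mm and grips with 3 to 60 N. Pads are 32 mm wide; open, the fingers measure 118 mm over their backs; the gripper's body (76 mm by 178 mm) begins 60 mm behind the grasp point.
Start: joints at [73.453, 18.312, 89.639, -0, 72.044, -1.146], TCP at [152.707, 554.368, 213.976] pointing down, gripper open.
Joint ranges: [-177.97, 177.97], [-48.28, 115.42], [12.27, 149.76], [-77.06, 257.06], [2.81, 150.46], [-146.56, 146.56]. Speed limits (degrees/s): [147.25, 147.25, 180, 180, 180, 180].

INTERFACE

Orientations are given as [roll, pitch, yaw] about the fixed x, y, z axes, in that order (R = Rz(yaw) Ry(pitch) Rx(roll)).
In Python, from workcell import state, grab_frame, camera_model, job_done gives the robot as it stands.
- The arm moves only by the shell command python3 -m pendant [OPENING] [FORCE], which reads ROWS from standard input. ROWS is one flat JSON list of numbers that holds 1 to 8 rows one after another, with no inner brackets; each row has 6 numbers: dx, dy, dz in shares of the most that a row can go, 1 being 50 mm, then a rotation vector rx, ry, rz in parts of the range, where 1.0 means pi rad; each row shifts and turns the commanded pose from where the row before left it, along the tool's axes as they then stand; what a row does not reach is not made up. A row lasts 1/10 s, in which the tool goes at most 50 mm and 8.59 degrees, less where a joint would pass 70% of its speed; a pose out of reach is approached as far as the arm can. OPENING is the finger opening in mm, set as the command begins (- or left out keeps the last). The fingers move at their own pace and stop on an object; FORCE is the grip in N (left out, the last holds). Time passes only in rows, so rows that do not move let the fingers close. It prints the time, the measured TCP pose, the force, the opening and the grip force at its end. Shift and turn numbers lie between -1 and 1, and a call with a number outside is refused. Input that does not fit is refused with a message, and nothing moves.
- state(): the state, without advancing time (a new reading comes with each control period).
- grab_frame(name): name is "side" or "top" or "wrist"; returns the picture (400x640x3 uint8, blue, green, red); there is no depth.
- camera_model(name): a dict with "fx", "fy", "cx", "cy" (pixels), "D" ([k1, k2, p1, p2, k3] as OpenCV has them; the pictures are not rectified), "T" (4x4, takes a point from camera to world coordinates). Camera axes: x right, y up, looking along -z (the intrinsics and any distortion apply to the point x, -y, -z); pixel columns grow to the right and rows downward; lengths in mm; the calibration is good to about 2 mm. A picture is of the moment at which its call begins: read the wrist's pose just before it. camera_model takes no time and is no camera call; for the wrist camera it gives the pose at the moment of the call.
- job_done(): hands the job in; it is judged then, once.
The state is a dict: "time_s": time; "qpos": joint angles; "qvel": joint speeds; "effort": joint torques, N m; "ee_pos": TCP position; "ee_rot": TCP orientation; "force": force on the tool from outside, world axes, zero at the start; "torque": the same for the moment, N m; "gripper_width": finger opening in mm; "gripper_force": force on a finger pad.
Only numpy, scipy, OpenCV 4.12 (cv2) and the standard library are available. Lean on these libraries where they do the work, as an engineer would, in place of code of your own. Each camera call takes 0.05 s, during which the arm holds its last target. There are 200 camera calls.

TASK

Close the preserving jar that stands in the suction holder: take the lid tightener from the chopping board by its bar handle, set it over the jar's ribbed screw band, pressing only lightly and feeling for the angle where its teeth drop between the ribs and it sits fully down, and turn the handle clockwise (seen from above) until the tightener clicks, then stop. Lift it off and stand it gently upright back on the chopping board; leave the other things where they are.

Things in the scene. Friction and masses are not known exactly. Their poses are not given: they have to be found in the camera images.
- tightener: drive head of the lid tightener: upside-down white cup, 95 mm across, 24 mm tall, standing on its rim on the board, bar handle on top (tool 72 mm tall, 0.27 kg). Origin: centre of the rim plane, z up. Inside, 7 upright round teeth 5 mm thick stand evenly on a 37 mm radius, flat tips 1 mm above the rim; flat roof 16 mm above the rim. On top, a ring of 20 steel click ridges
- grip (a point): point on the tightener's axis in the middle of its black bar handle, 60 mm above the cup's rim. The bar is 82 mm long (this point's x), 18 mm thick (its y), has flat sides and spans 36 to 72 mm above the rim; below it a round hub 38 mm across joins it to the cup, whose ridges reach 27 mm above the rim
- handle (a joint): turn of the bar against the head, rad, clockwise from above positive, 0 at the start. Sprung balls in the bar sit in the click ring: bar and head turn as one until about 0.7 N m (0.6 to 0.85); then the balls climb a ridge as the torque falls, and after 0.16 rad jump it with a click: the reading becomes 0.314, the torque about nil. Some 0.3 rad further turning clicks again
- jar: glass preserving jar, 80 mm across, brown inside, fixed in a round suction holder (foot 128 mm across, white collar 34 mm high). Origin: centre of the holder's underside, z up, turned any way. Its steel screw band, 102 to 122 mm up, has a core 65 mm across with bevelled top edge and 14 upright round ribs 5 mm thick, evenly on a 35.5 mm radius at any angle, their flat tops 3 mm below the lid's top
- lid_top (a point): centre of the jar lid's flat top, 122 mm above the worktop, on the band's axis. With the tightener fully seated its origin (rim) is 16 mm below this point, the roof resting on the lid; with its teeth standing on the ribs it stops about 4 mm below. (Two like jars at the back, without a holder, are bystanders)
- band (a joint): turn of the screw band on the jar, rad, clockwise from above (tightening) positive; 0 is home on its seal, -0.2 to -0.6 at the start. It turns with about 0.15 N m of drag and stops on the seal, which gives some 0.02 rad. The tightener's teeth have 0.17 rad of play between the ribs
- board: white chopping board 200 x 300 x 10 mm lying fixed on the worktop. Origin: centre of its underside; x along the short side, y along the long side; the tightener stands on one half of it, a garlic bulb on the other (+y) half
- garlic: garlic bulb, 56 mm across, loose on the +y half of the board; bystander
- lemon: lemon, 72 mm long, loose; bystander
- onion: onion, 67 mm, loose; bystander
- glass: drinking glass, 81 mm across and 93 mm tall, loose; bystander

How it is judged:
By the outcome, as a careful person would: the job done as asked, in the order asked, and still so for the second after the job is handed in, with the robot touching nothing.
It also fails if it takes over 64 s, if anything falls off the work surface, if the arm or the gripper's body presses on something with over 40 N, if the wrist force passes 120 N, or if a joint passes its speed limit or range.

## Working session

There is one attempt and no reset: what is moved stays moved. The work goes in short steps, Python scripts to look and compute and a shell command to move; the robot and the scene stay as the last step left them, time stands still between calls to the robot, and variables do not carry over. Pictures are saved under pics/ and viewed, at most 10 in all, crops included, and the job is handed in when it is done.

```bash
mkdir -p pics; ls
cat > h.py <<'E'
import numpy as np,cv2
from workcell import state,grab_frame,camera_model
def ray(name,uv,m=None):
    m=m or camera_model(name)
    K=np.array([[m['fx'],0,m['cx']],[0,m['fy'],m['cy']],[0,0,1.]])
    p=cv2.undistortPoints(np.array([[uv]],float),K,np.array(m['D'],float))[0,0]
    T=np.array(m['T']);d=T[:3,:3]@np.array([p[0],-p[1],-1.]);return T[:3,3],d
def atz(name,uv,z,m=None):
    o,d=ray(name,uv,m);return o+d*(z-o[2])/d[2]
def proj(name,P,m=None):
    m=m or camera_model(name)
    K=np.array([[m['fx'],0,m['cx']],[0,m['fy'],m['cy']],[0,0,1.]])
    T=np.array(m['T']);q=(np.atleast_2d(P)-T[:3,3])@T[:3,:3]
    q=q*[1,-1,-1];return cv2.projectPoints(q.astype(float),np.zeros(3),np.zeros(3),K,np.array(m['D'],float))[0][:,0]
E
python3 - <<'E'
from h import *
a=grab_frame('top');b=grab_frame('side')
cv2.imwrite('pics/top1.png',a);cv2.imwrite('pics/side1.png',b)
print(state()); print(np.round(camera_model('top')['T'],2))
E
```

```text
pics
{'time_s': 0.1, 'qpos': array([ 7.34527606e+01,  1.83481080e+01,  8.96986620e+01, -6.18163874e-04,
        7.20444618e+01, -1.14363627e+00]), 'qvel': array([-0.02330696,  0.02850471, -0.15349408, -0.04551865,  0.03299665,
       -0.06400749]), 'effort': array([-1.43227762e-04, -4.13328624e+01, -2.32507771e+01,  7.28112669e-02,
        4.21813061e-02, -3.28412796e-05]), 'ee_pos': array([152.58238559, 553.92056586, 213.20816574]), 'ee_rot': array([-1.79908775e+02, -1.23325025e-03,  1.64596587e+02]), 'force': array([-0.58255227,  0.25805532, -0.62988157]), 'torque': array([-0.00374048,  0.01180439,  0.03250609]), 'gripper_force': 0.0, 'gripper_width': 90.94930370848722}
[[ 1.0000e-02  9.9000e-01 -1.5000e-01  4.0535e+02]
 [-1.0000e+00  1.0000e-02  1.0000e-02 -8.5000e+00]
 [ 2.0000e-02  1.5000e-01  9.9000e-01  1.4174e+03]
 [ 0.0000e+00  0.0000e+00  0.0000e+00  1.0000e+00]]
```

View pics/top1.png

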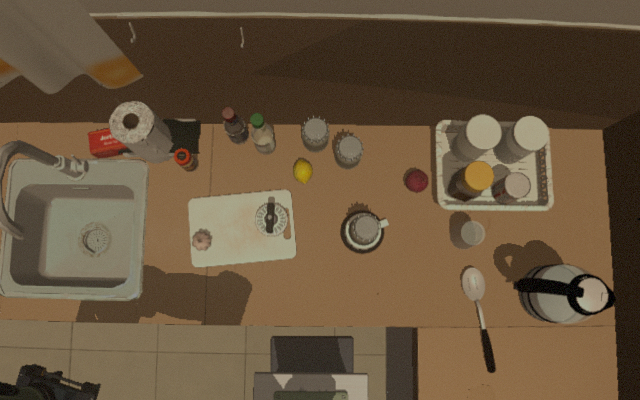

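View pics/side1.png

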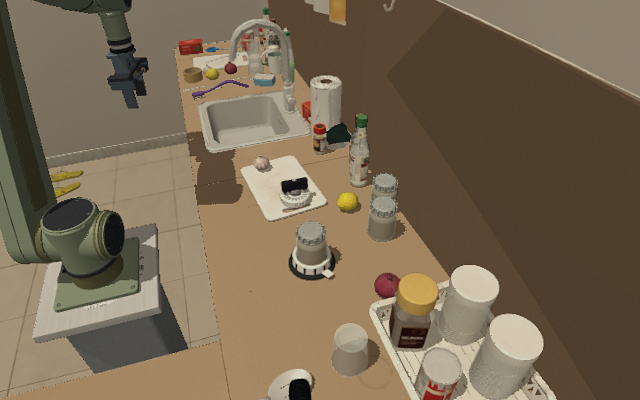

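The top view shows the tightener at about (271,215) on the board, its bar nearly along image vertical, the jar lid at (367,228), the garlic at (202,240), and two bystander jars at (315,133) and (348,150). Next I'll enlarge the tightener and jar.

Run:
```python
import cv2
a=cv2.imread('pics/top1.png')[180:260,240:400]
cv2.imwrite('pics/c1.png',cv2.resize(a,None,fx=5,fy=5,interpolation=cv2.INTER_CUBIC))
from h import *
print(atz('top',(271,215),60), atz('top',(367,228),122), atz('top',(202,240),30))
for n,P in [('top',[400,-150,122]),('side',[400,-150,122])]: print(proj(n,P))
```

```text
[586.76412773 114.50863163  60.        ] [ 546.76440703 -144.76871034  122.        ] [517.55920532 309.85768165  30.        ]
[[369.15494875 284.17871199]]
[[251.98672477 244.27885211]]
```

View pics/c1.png

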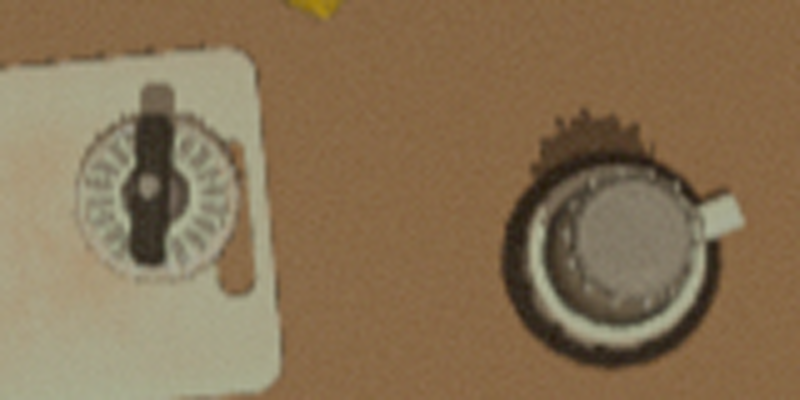

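```bash
cat >> h.py <<'E'
from scipy.spatial.transform import Rotation as R
def go(P,yaw,P0=None,rot0=None):
    s=state();P0=s['ee_pos'] if P0 is None else P0
    r0=R.from_euler('xyz',s['ee_rot'] if rot0 is None else rot0,degrees=True)
    rt=R.from_euler('xyz',[180,0,yaw],degrees=True)
    d=r0.inv().apply(np.array(P)-P0);rv=(r0.inv()*rt).as_rotvec(degrees=True)
    print('now',np.round(s['time_s'],2),np.round(s['ee_pos'],1),np.round(s['ee_rot'],2),'d',np.round(d,1),'rv',np.round(rv,2),'dist',np.linalg.norm(d).round())
E
python3 - <<'E'
from h import *
f=lambda u,v,z:atz('top',(240+u/5,180+v/5),z).round(1)
e1=f(156,115,82);e2=f(147,265,82);print(e1,e2,(e1+e2)/2,np.degrees(np.arctan2(*(e1-e2)[[1,0]])))
print('cup',f(158,195,34),'lid',f(635,237,122),f(577,237,122),f(693,237,122),f(635,179,122),f(635,295,122))
print(camera_model('wrist')['T'].round(2), camera_model('wrist')['fx'])
go([560,112,215],180)
E
```

```text
[616.9 112.8  82. ] [534.6 115.7  82. ] [575.75 114.25  82.  ] -2.01809285906475
cup [578.9 114.9  34. ] lid [ 548.4 -144.8  122. ] [ 548.  -114.1  122. ] [ 548.7 -175.5  122. ] [ 579.2 -144.9  122. ] [ 517.7 -144.7  122. ]
[[ 2.7000e-01 -9.3000e-01 -2.4000e-01  8.4480e+01]
 [ 9.6000e-01  2.6000e-01  7.0000e-02  5.7333e+02]
 [-0.0000e+00 -2.5000e-01  9.7000e-01  3.8373e+02]
 [ 0.0000e+00  0.0000e+00  0.0000e+00  1.0000e+00]] 333.48994597346524
now 0.1 [152.6 553.9 213.2] [-179.91   -0.    164.6 ] d [-510.2 -317.8   -1.3] rv [-9.00e-02 -1.00e-02 -1.54e+01] dist 601.0
```

The rows are not in the units I measure in: shifts go in shares of 50 mm and turns go in shares of pi rad. I convert before sending: -42.5 mm is -0.85, -26.5 mm is -0.53.

```bash
echo '[-0.85, -0.53, 0, 0, 0, 0, -0.85, -0.53, 0, 0, 0, 0, -0.85, -0.53, 0, 0, 0, 0, -0.85, -0.53, 0, 0, 0, 0, -0.85, -0.53, 0, 0, 0, 0, -0.85, -0.53, 0, 0, 0, 0, -0.85, -0.53, 0, 0, 0, 0, -0.85, -0.53, 0, 0, 0, 0]' | python3 -m pendant 50; echo '[-0.85, -0.53, 0, 0, 0, 0, -0.85, -0.53, 0, 0, 0, 0, -0.85, -0.53, 0, 0, 0, 0, -0.85, -0.53, 0, 0, 0, 0, 0, 0, 0, 0, 0, -0.0472, 0, 0, 0, 0, 0, -0.0467, 0, 0, 0, 0, 0, 0, 0, 0, 0, 0, 0, 0]' | python3 -m pendant
python3 - <<'E'
from h import *
go([575,114.3,120],178)
m=camera_model('wrist');print(m['T'].round(2));cv2.imwrite('pics/w1.png',grab_frame('wrist'))
E
```

```text
time_s: 0.9
ee_pos: [424.6, 258.4, 213.8]
ee_rot: [-180.0, -0.0, 164.6]
force: [0.6, 0.0, 0.7]
gripper_width: 49.8
gripper_force: 0.0
time_s: 1.7
ee_pos: [559.0, 113.1, 213.6]
ee_rot: [-180.0, -0.0, -178.7]
force: [-0.1, -0.5, 0.2]
gripper_width: 49.5
gripper_force: 0.0
now 1.7 [559.  113.1 213.6] [-1.8000e+02 -4.0000e-02 -1.7867e+02] d [-16.1   0.8  93.6] rv [-0.   -0.04  3.33] dist 95.0
[[-2.0000e-02 -9.7000e-01 -2.5000e-01  4.8841e+02]
 [ 1.0000e+00 -2.0000e-02 -1.0000e-02  1.1184e+02]
 [ 0.0000e+00 -2.5000e-01  9.7000e-01  3.8419e+02]
 [ 0.0000e+00  0.0000e+00  0.0000e+00  1.0000e+00]]
```

View pics/w1.png

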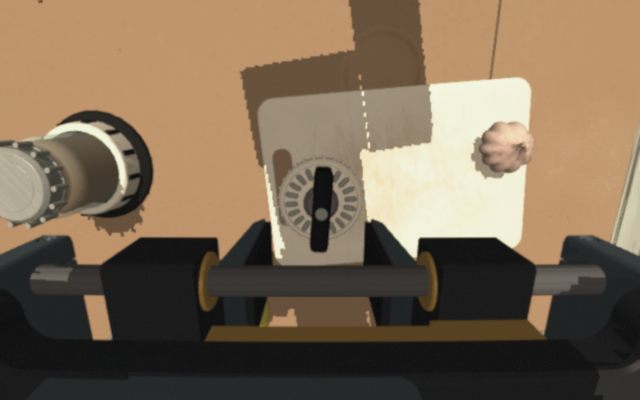

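Run:
```python
from h import *
a=cv2.imread('pics/w1.png').max(axis=2).astype(int)
for v in range(162,258,6):
    u=np.where(a[v,295:345]<22)[0]+295; print(v,u.min() if len(u) else 0,u.max() if len(u) else 0)
m=camera_model('wrist')
for uv in [(323.5,168),(323.5,172),(319,250),(323,180),(319.5,240)]: print(uv,atz('wrist',uv,82,m).round(1))
print('cup',atz('wrist',(320,200),34,m),atz('wrist',(279,200),34,m),atz('wrist',(361,200),34,m))
print(proj('wrist',[575.7,114.2,82],m))
```

```text
162 0 0
168 318 326
174 316 330
180 316 331
186 315 331
192 314 331
198 314 330
204 314 329
210 313 329
216 313 313
222 313 328
228 312 327
234 312 327
240 312 326
246 312 326
252 0 0
(323.5, 168) [533.6 118.6  82. ]
(323.5, 172) [537.3 118.7  82. ]
(319, 250) [613.8 116.5  82. ]
(323, 180) [544.7 118.5  82. ]
(319.5, 240) [603.5 116.7  82. ]
cup [575.69416536 116.84897339  34.        ] [576.74420892  72.45740864  34.        ] [574.64077148 161.25429577  34.        ]
[[317.57908986 212.26519207]]
```

In the tool's units: 35 mm is 0.7, -16.4 mm is -0.328, 3.2 degrees / 180 = 0.0178.

```bash
echo '[0, 0, 0, 0, 0, 0.0178, -0.328, 0.068, 0.4, 0, 0, 0, 0, 0, 0.7, 0, 0, 0, 0, 0, 0.7, 0, 0, 0, 0, 0, 0, 0, 0, 0]' | python3 -m pendant
python3 - <<'E'
from h import *
go([575.5,116,51],178.15)
m=camera_model('wrist');cv2.imwrite('pics/w2.png',grab_frame('wrist'))
print(proj('wrist',[[575.5,116,82],[575.5,116,34]],m))
np.save('w2T.npy',m['T'])
E
```

```text
time_s: 2.25
ee_pos: [572.0, 115.8, 119.5]
ee_rot: [-179.9, -0.6, 178.3]
force: [-1.2, 1.0, 0.6]
gripper_width: 50.0
gripper_force: 0.0
now 2.25 [572.  115.8 119.5] [-179.88   -0.59  178.25] d [-4.2  0.4 68.4] rv [-0.12 -0.59  0.1 ] dist 69.0
[[317.4598837  233.18599139]
 [317.57978963 213.42439133]]
```

View pics/w2.png

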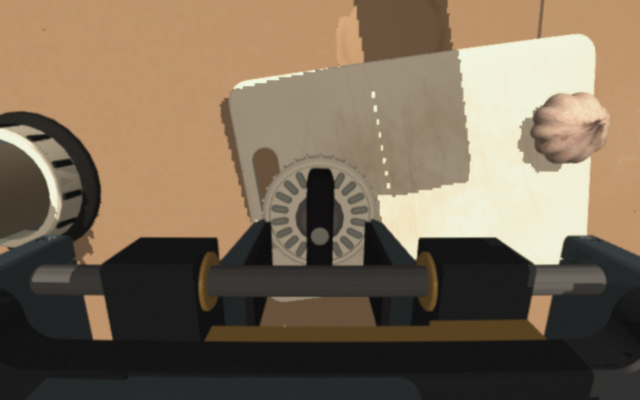

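In the tool's units: -30 mm is -0.6, -3.5 mm is -0.07.

```bash
echo '[-0.07, 0.008, -0.6, 0, 0, 0, 0, 0, 0, 0, 0, 0, 0, 0, 0, 0, 0, 0, 0, 0, 0, 0, 0, 0]' | python3 -m pendant
python3 - <<'E'
from h import *
go([575.5,116,51],178.15)
m=camera_model('wrist');a=grab_frame('wrist');cv2.imwrite('pics/w3.png',a)
c=cv2.resize(a[130:290,240:400],None,fx=3.7,fy=3.7,interpolation=cv2.INTER_CUBIC)
C=np.array([575.5,116.8]);t=np.linspace(0,2*np.pi,60,endpoint=False)
def dr(P,col):
    for u,v in (proj('wrist',P,m)-[239.5,129.5])*3.7: cv2.circle(c,(int(u),int(v)),1,col,-1)
dr(np.c_[C[0]+47.5*np.cos(t),C[1]+47.5*np.sin(t),0*t+34],(0,0,255))
dr(np.c_[C[0]+47.5*np.cos(t),C[1]+47.5*np.sin(t),0*t+10],(255,0,0))
al=np.radians(-1.85);ex=np.array([np.cos(al),np.sin(al)]);ey=np.array([-ex[1],ex[0]])
for k in np.linspace(-1,1,30):
  for s in(-1,1): dr(np.r_[C+ex*41*k+ey*9*s,82],(0,255,0))
for k in np.linspace(-1,1,9):
  for s in(-1,1): dr(np.r_[C+ex*41*s+ey*9*k,82],(0,255,0))
cv2.imwrite('pics/c3.png',c)
E
```

```text
time_s: 2.7
ee_pos: [579.3, 116.4, 154.7]
ee_rot: [180.0, 0.1, 178.3]
force: [0.5, 0.1, -0.8]
gripper_width: 50.2
gripper_force: 0.0
now 2.7 [579.3 116.4 154.7] [1.7998e+02 7.0000e-02 1.7829e+02] d [  3.9  -0.6 103.7] rv [0.02 0.07 0.14] dist 104.0
```

View pics/c3.png

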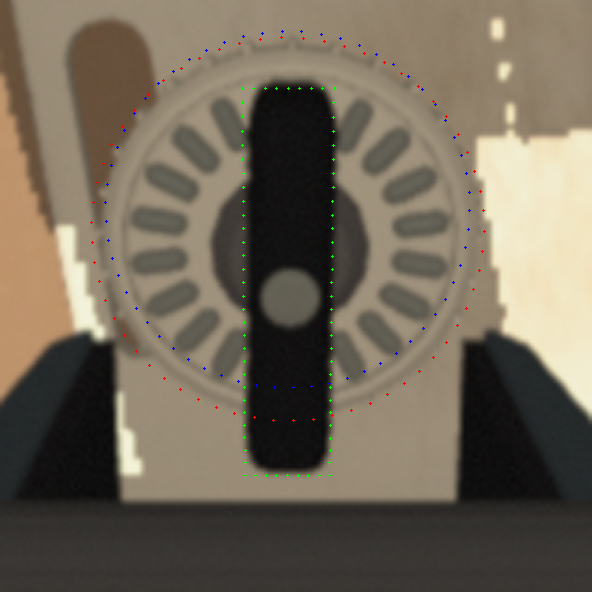

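In the tool's units: 40 mm is 0.8, 30 mm is 0.6.

```bash
echo '[0.08, 0.008, 0.48, 0, 0, 0, 0, 0, 0.8, 0, 0, 0, 0, 0, 0.6, 0, 0, 0, 0, 0, 0.19, 0, 0, 0, 0, 0, 0, 0, 0, 0]' | python3 -m pendant; echo '[0, 0, 0, 0, 0, 0, 0, 0, 0, 0, 0, 0, 0, 0, 0, 0, 0, 0, 0, 0, 0, 0, 0, 0, 0, 0, 0, 0, 0, 0]' | python3 -m pendant 10 40
python3 -c "
from h import *
print(state()['torque'],state()['force']);m=camera_model('wrist')
go([548.4,-144.8,122],178)"
```

```text
time_s: 3.25
ee_pos: [574.2, 116.7, 49.1]
ee_rot: [-180.0, -0.2, 178.3]
force: [0.6, -0.3, 0.1]
gripper_width: 49.9
gripper_force: 0.0
time_s: 3.75
ee_pos: [575.7, 116.9, 51.3]
ee_rot: [180.0, 0.1, 178.3]
force: [-0.6, 0.5, 3.1]
gripper_width: 17.6
gripper_force: 40.0
[-0.00568762  0.02817507 -0.03048685] [-0.57557502  0.52665171  3.08274877]
now 3.75 [575.7 116.9  51.3] [1.7998e+02 8.0000e-02 1.7829e+02] d [  19.4 -262.4  -70.8] rv [0.02 0.08 0.29] dist 272.0
```

In the tool's units: -45 mm is -0.9, -40 mm is -0.8.

```bash
echo '[0, 0, -0.3, 0, 0, 0, 0, 0, -0.8, 0, 0, 0, 0, 0, -0.9, 0, 0, 0, 0, -0.5, -0.9, 0, 0, 0, 0.2, -0.9, -0.4, 0, 0, 0, 0.2, -0.9, 0, 0, 0, 0, 0, -0.4, 0, 0, 0, 0, 0, 0, 0, 0, 0, 0]' | python3 -m pendant; echo '[0, 0, 0, 0, 0, 0, 0, 0, 0, 0, 0, 0, 0, 0, 0, 0, 0, 0]' | python3 -m pendant
python3 - <<'E'
from h import *
go([548.4,-144.8,216],178)
m=camera_model('wrist');a=grab_frame('wrist');cv2.imwrite('pics/w4.png',a)
C=np.array([548.4,-144.8]);t=np.linspace(0,2*np.pi,60,endpoint=False)
p=proj('wrist',[*C,122],m)[0].astype(int);x0=max(p[0]-75,0);y0=max(p[1]-75,0);print(p,x0,y0)
c=cv2.resize(a[y0:y0+150,x0:x0+150],None,fx=4,fy=4,interpolation=cv2.INTER_CUBIC)
def dr(P,col):
    for u,v in (proj('wrist',P,m)-[x0-.5,y0-.5])*4: cv2.circle(c,(int(u),int(v)),1,col,-1)
dr(np.c_[C[0]+32.5*np.cos(t),C[1]+32.5*np.sin(t),0*t+122],(0,0,255))
dr(np.c_[C[0]+38*np.cos(t),C[1]+38*np.sin(t),0*t+119],(255,0,0))
cv2.imwrite('pics/c4.png',c)
E
```

```text
time_s: 4.55
ee_pos: [550.4, -19.2, 213.9]
ee_rot: [-180.0, -0.0, 178.1]
force: [0.9, 0.6, -3.1]
gripper_width: 17.6
gripper_force: 40.0
time_s: 4.85
ee_pos: [551.4, -15.5, 213.7]
ee_rot: [180.0, -0.0, 178.4]
force: [0.1, 1.0, -4.1]
gripper_width: 18.0
gripper_force: 40.0
now 4.85 [551.4 -15.5 213.7] [ 1.7998e+02 -4.0000e-02  1.7839e+02] d [  -0.7 -129.3   -2.4] rv [ 0.02 -0.04  0.39] dist 129.0
[159 207] 84 132
```

View pics/c4.png

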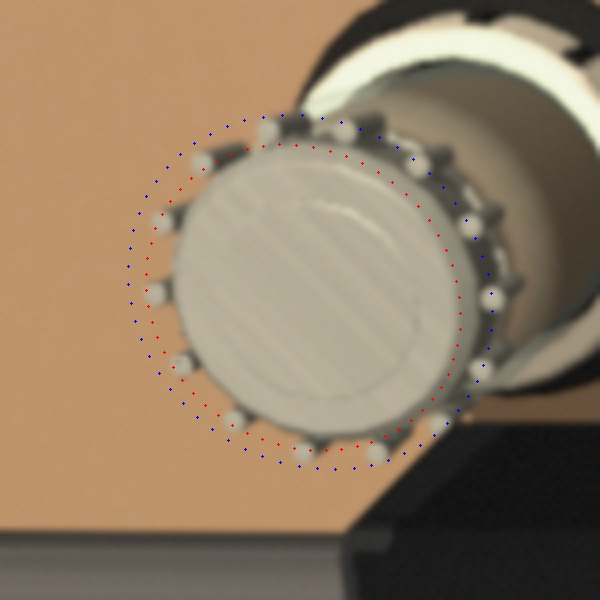

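Run:
```python
from h import *
from scipy.optimize import least_squares
m=camera_model('wrist')
q=np.array([(268,131),(346,131),(419,165),(472,225),(492,298),(482,370),(440,424),(377,453),(304,452),(236,419),(183,365),(155,293),(163,222),(204,162)])/4+[83.5,131.5]
P=np.array([atz('wrist',u,119,m) for u in q]);c0=P[:,:2].mean(0)
print(c0, np.hypot(*(P[:,:2]-c0).T).round(1))
a=np.degrees(np.unwrap(np.arctan2(*(P[:,:2]-c0).T[::-1])));k=np.arange(14)
s=np.sign(a[-1]-a[0]);ph=(a-s*k*360/14);print(ph.round(1),ph.mean())
def f(x): return (proj('wrist',np.c_[x[0]+35.5*np.cos(x[3]+s*k*2*np.pi/14),x[1]+35.5*np.sin(x[3]+s*k*2*np.pi/14),0*k+x[2]],m)-q).ravel()
r=least_squares(f,[*c0,119,np.radians(ph.mean())]);print(r.x,np.abs(r.fun).max())
r2=least_squares(lambda y:f([y[0],y[1],119,y[2]]),[*c0,np.radians(ph.mean())]);print(r2.x)
```

```text
[ 548.06419747 -141.88857072] [35.2 35.3 35.5 35.6 35.1 35.5 35.4 35.4 35.5 35.  35.3 35.6 35.4 35.4]
[-169.3 -169.6 -169.6 -169.5 -169.4 -169.9 -169.7 -169.6 -169.6 -169.5
 -169.3 -169.9 -169.4 -170. ] -169.60176136431588
[ 548.29825627 -142.33847328  118.07419144   -2.96005566] 0.36974841983141005
[ 548.07345798 -141.89223769   -2.96005602]
```

```bash
echo '[-0.014, -0.53, 0, 0, 0, 0, 0, -0.8, 0, 0, 0, 0, 0, -0.8, 0, 0, 0, 0, 0, -0.4, 0.2, 0, 0, 0, 0, 0, 0.4, 0, 0, 0, 0, 0, 0.24, 0, 0, 0, 0, 0, 0, 0, 0, 0, 0, 0, 0, 0, 0, 0]' | python3 -m pendant;echo '[0, 0, 0, 0, 0, 0, 0, 0, 0, 0, 0, 0]' | python3 -m pendant
python3 -c "
from h import *
print(state()['torque'],state()['force']);
go([548.6,-142,162],178.4)"
```

```text
time_s: 5.7
ee_pos: [548.6, -142.3, 172.2]
ee_rot: [180.0, 0.0, 178.4]
force: [-0.1, -0.4, -2.5]
gripper_width: 17.8
gripper_force: 40.0
time_s: 5.9
ee_pos: [548.9, -142.7, 173.0]
ee_rot: [-180.0, 0.1, 178.3]
force: [-0.3, -1.2, -3.1]
gripper_width: 17.3
gripper_force: 40.0
[0.02537998 0.05768124 0.02725884] [-0.25552358 -1.16324499 -3.14389309]
now 5.9 [ 548.9 -142.7  173. ] [-1.7998e+02  1.0000e-01  1.7834e+02] d [ 0.4  0.7 11. ] rv [-0.02  0.1  -0.06] dist 11.0
```

In the tool's units: 6 mm is 0.12, 4 mm is 0.08.

```bash
echo '[0.006, 0.01, 0.12, 0, 0, 0, 0, 0, 0.08, 0, 0, 0, 0, 0, 0.04, 0, 0, 0, 0, 0, 0, 0, 0, 0, 0, 0, 0, 0, 0, 0]' | python3 -m pendant; echo '[0, 0, 0.02, 0, 0, 0, 0, 0, 0.02, 0, 0, 0, 0, 0, 0, 0, 0, 0]' | python3 -m pendant; python3 -c "
from h import *
print(state()['torque'],state()['force'],state()['ee_pos'])"
```

```text
time_s: 6.4
ee_pos: [548.0, -142.6, 160.0]
ee_rot: [180.0, -0.0, 178.3]
force: [0.4, -0.0, -3.0]
gripper_width: 18.1
gripper_force: 40.0
time_s: 6.7
ee_pos: [547.9, -142.5, 157.9]
ee_rot: [180.0, -0.0, 178.3]
force: [0.7, 0.2, -2.7]
gripper_width: 17.9
gripper_force: 40.0
[ 0.02754227 -0.01001382 -0.00148341] [ 0.69270551  0.21942628 -2.69337081] [ 547.94000124 -142.54856346  157.94319306]
```

In the tool's units: 1 mm is 0.02, -0.5 mm is -0.01.

```bash
echo '[-0.01, 0.008, 0.02, 0, 0, 0, 0, 0, 0.02, 0, 0, 0, 0, 0, 0, 0, 0, 0]' | python3 -m pendant; python3 -c "
from h import *
print(state()['torque'],state()['force'],state()['ee_pos'])"
```

```text
time_s: 7.0
ee_pos: [548.4, -142.1, 155.9]
ee_rot: [180.0, -0.0, 178.3]
force: [0.2, 0.9, -3.7]
gripper_width: 17.5
gripper_force: 40.0
[ 0.03131191 -0.02613955 -0.00291439] [ 0.23662512  0.88760867 -3.73744196] [ 548.42593958 -142.09762239  155.85406356]
```

In the tool's units: 1 mm is 0.02.

```bash
for i in 1 2; do echo '[0, 0, 0.02, 0, 0, 0, 0, 0, 0.02, 0, 0, 0, 0, 0, 0, 0, 0, 0]' | python3 -m pendant | grep -E 'pos|rot|force: \['; done; python3 -c "
from h import *
print(state()['torque'])"
```

```text
ee_pos: [548.4, -142.1, 153.8]
ee_rot: [180.0, -0.0, 178.3]
force: [0.8, -0.0, -2.6]
ee_pos: [548.4, -142.1, 151.8]
ee_rot: [180.0, -0.0, 178.3]
force: [-1.2, 0.1, -3.0]
[ 0.05560806 -0.02226763  0.01727344]
```

In the tool's units: 1 mm is 0.02.

```bash
for i in 1 2; do echo '[0, 0, 0.02, 0, 0, 0, 0, 0, 0.02, 0, 0, 0, 0, 0, 0, 0, 0, 0]' | python3 -m pendant | grep -E 'pos|rot|force: \['; done; echo '[0, 0, 0.016, 0, 0, 0, 0, 0, 0, 0, 0, 0]' | python3 -m pendant | grep -E 'pos|rot|force: \[';python3 -c "
from h import *
print(state()['torque'])"
```

```text
ee_pos: [548.4, -142.1, 149.8]
ee_rot: [180.0, -0.0, 178.3]
force: [-0.5, -0.1, -2.6]
ee_pos: [548.4, -142.1, 147.9]
ee_rot: [180.0, -0.0, 178.3]
force: [-0.4, 0.4, -2.7]
ee_pos: [548.5, -142.1, 147.1]
ee_rot: [180.0, -0.0, 178.3]
force: [-0.6, 0.2, -3.2]
[ 0.06607144 -0.0337172  -0.01853067]
```

```bash
for i in 1 2 3; do echo '[0, 0, 0.008, 0, 0, 0, 0, 0, 0, 0, 0, 0]' | python3 -m pendant | grep -E 'pos|force: \['; done;python3 -c "
from h import *
print(state()['torque'])"
```

```text
ee_pos: [548.5, -142.2, 146.8]
force: [0.8, 0.3, -2.5]
ee_pos: [548.6, -142.2, 146.8]
force: [-0.7, 0.6, 0.1]
ee_pos: [548.6, -142.2, 146.7]
force: [-1.7, 1.3, 3.2]
[0.17422329 0.39389667 0.01216887]
```

```bash
cat > t.py <<'E'
from h import *
s=state();print(round(s['time_s'],2),s['ee_pos'].round(1),'yaw',s['ee_rot'].round(2),'F',s['force'].round(1),'T',s['torque'].round(3),round(s['gripper_width'],1))
E
for i in 1 2 3; do echo '[0, 0, 0, 0, 0, 0.0111, 0, 0, 0, 0, 0, 0.0111]' | python3 -m pendant - 55 >/dev/null; python3 t.py; done
```

```text
9.2 [ 549.  -142.3  146.8] yaw [-1.7998e+02  9.0000e-02  1.7424e+02] F [-1.2 -0.3  4.2] T [0.047 0.174 0.179] 17.8
9.4 [ 549.  -142.3  146.8] yaw [-1.7999e+02  9.0000e-02  1.7025e+02] F [-0.8  0.5  4.1] T [0.036 0.185 0.144] 17.7
9.6 [ 549.  -142.3  146.8] yaw [-1.7999e+02  9.0000e-02  1.6625e+02] F [-1.4 -0.3  2.6] T [0.115 0.198 0.15 ] 18.0
```

Teeth are engaged, and the band is turning with about 0.15 N m of drag.

In the tool's units: 1.5 degrees / 180 = 0.0083.

```bash
for i in 1 2 3; do echo '[0, 0, 0, 0, 0, 0.0083, 0, 0, 0, 0, 0, 0.0083]' | python3 -m pendant  >/dev/null; python3 t.py; done
```

```text
9.8 [ 549.  -142.3  146.7] yaw [-1.8000e+02  9.0000e-02  1.6323e+02] F [-0.4  0.6  5.8] T [0.048 0.205 0.144] 18.2
10.0 [ 549.  -142.3  146.7] yaw [1.8000e+02 9.0000e-02 1.6022e+02] F [-1.6 -0.1  5.6] T [0.019 0.181 0.111] 17.8
10.2 [ 549.1 -142.4  146.7] yaw [1.7999e+02 1.0000e-01 1.5722e+02] F [-0.5 -0.1  5.5] T [-0.007  0.16   0.091] 18.3
```

In the tool's units: 1.2 degrees / 180 = 0.0067.

```bash
for i in 1 2 3 4; do echo '[0, 0, 0, 0, 0, 0.0067, 0, 0, 0, 0, 0, 0.0067]' | python3 -m pendant  >/dev/null; python3 t.py; done
```

```text
10.4 [ 548.6 -142.2  146.7] yaw [-1.8000e+02  3.0000e-02  1.5487e+02] F [-2.6  0.3  7. ] T [0.084 0.455 0.388] 17.8
10.6 [ 547.8 -142.1  146.7] yaw [-1.7996e+02 -7.0000e-02  1.5252e+02] F [-3.7  1.2  7.8] T [0.22  0.7   0.643] 17.7
10.8 [ 547.8 -142.   146.7] yaw [-1.7996e+02 -7.0000e-02  1.5011e+02] F [-3.2  1.3  7.5] T [0.273 0.75  0.442] 17.6
11.0 [ 547.8 -141.9  146.7] yaw [-1.7998e+02 -7.0000e-02  1.4765e+02] F [-3.7  0.6  7.2] T [0.183 0.76  0.231] 17.6
```

In the tool's units: 1 degrees / 180 = 0.0056.

```bash
for i in 1 2 3 4; do echo '[0, 0, 0, 0, 0, 0.0056]' | python3 -m pendant  >/dev/null; python3 t.py; done
```

```text
11.1 [ 547.8 -141.9  146.7] yaw [-1.7998e+02 -7.0000e-02  1.4664e+02] F [-3.8  0.4  7.7] T [0.231 0.677 0.129] 17.7
11.2 [ 547.8 -141.9  146.7] yaw [-1.7999e+02 -7.0000e-02  1.4562e+02] F [-3.7  1.4  8.2] T [0.247 0.751 0.049] 17.8
11.3 [ 547.8 -141.8  146.7] yaw [-1.8000e+02 -7.0000e-02  1.4461e+02] F [-2.7  0.9  7.8] T [ 0.253  0.65  -0.05 ] 18.0
11.4 [ 547.9 -141.8  146.7] yaw [ 1.8000e+02 -7.0000e-02  1.4359e+02] F [-3.5  1.4  7.5] T [ 0.113  0.581 -0.09 ] 18.1
```

In the tool's units: 0.6 degrees / 180 = 0.0033.

```bash
for i in 1 2 3; do echo '[0, 0, 0, 0, 0, 0.0033]' | python3 -m pendant  >/dev/null; python3 t.py; done
```

```text
11.5 [ 548.4 -142.   146.7] yaw [179.98  -0.   143.01] F [-2.6  1.7  6.8] T [0.196 0.417 0.038] 17.7
11.6 [ 548.5 -142.   146.7] yaw [1.7998e+02 1.0000e-02 1.4244e+02] F [-2.4  0.9  6.4] T [0.102 0.438 0.068] 17.6
11.7 [ 548.6 -142.1  146.7] yaw [1.7997e+02 2.0000e-02 1.4184e+02] F [-1.7  0.9  6.2] T [0.113 0.361 0.095] 17.9
```

In the tool's units: -3 mm is -0.06, -1 mm is -0.02.

```bash
echo '[0, 0, -0.02, 0, 0, 0, 0, 0, -0.06, 0, 0, 0]' | python3 -m pendant >/dev/null; python3 t.py;  echo '[0, 0, -0.16, 0, 0, 0, 0, 0, -0.2, 0, 0, 0]' | python3 -m pendant >/dev/null; python3 t.py; echo '[0, 0, -0.6, 0, 0, 0, 0, 0, -0.4, 0, 0, 0, 0, 0, 0, 0, 0, 0, 0, 0, 0, 0, 0, 0]' | python3 -m pendant >/dev/null; python3 t.py;python3 -c "
from h import *
go([575.7,116.9,213],178.4)
m=camera_model('wrist');cv2.imwrite('pics/w5.png',grab_frame('wrist'))"
```

```text
11.9 [ 547.9 -142.   149. ] yaw [-1.7996e+02 -1.1000e-01  1.4188e+02] F [-0.1  1.1 -3.6] T [-0.018 -0.051  0.043] 17.6
12.1 [ 548.1 -142.1  167.8] yaw [-1.7997e+02 -1.0000e-01  1.4189e+02] F [-0.9  0.6 -2. ] T [-0.073 -0.004  0.009] 17.9
12.5 [ 548.4 -142.1  218. ] yaw [1.7999e+02 1.0000e-02 1.4190e+02] F [-0.7  0.3 -2.8] T [-0.048  0.035  0.027] 17.7
now 12.5 [ 548.4 -142.1  218. ] [1.7999e+02 1.0000e-02 1.4190e+02] d [138.3 220.7   5. ] rv [ 1.00e-02  1.00e-02 -3.65e+01] dist 260.0
```

View pics/w5.png

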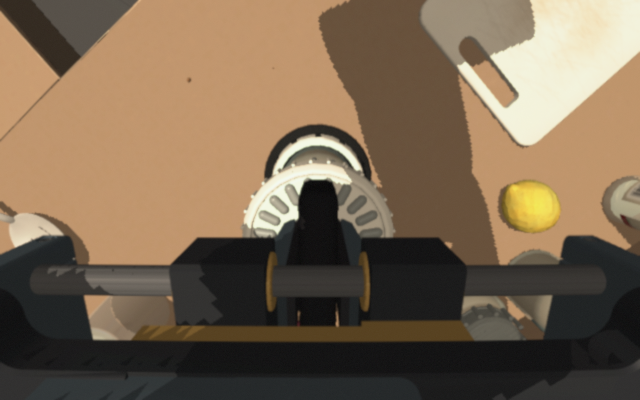

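The tightener has come off the jar and hangs level in the gripper. The jar still stands below it in its holder (318,150), and the lemon (530,205) is clear.

In the tool's units: 36.5 mm is 0.73, 32 mm is 0.64.

```bash
echo '[0.3, 0.48, 0, 0, 0, 0, 0.46, 0.73, 0, 0, 0, 0, 0.46, 0.73, 0, 0, 0, 0, 0.46, 0.73, 0, 0, 0, 0, 0.46, 0.73, 0, 0, 0, 0, 0.4, 0.64, 0, 0, 0, 0, 0.226, 0.374, 0, 0, 0, 0, 0, 0, 0, 0, 0, 0]' | python3 -m pendant>/dev/null;echo '[0, 0, 0.7, 0, 0, 0, 0, 0, 0.9, 0, 0, 0, 0, 0, 0.8, 0, 0, 0, 0, 0, 0.5, 0, 0, 0, 0, 0, 0.2, 0, 0, 0, 0, 0, 0, 0, 0, 0, 0, 0, 0, 0, 0, 0, 0, 0, 0, 0, 0, 0]' | python3 -m pendant >/dev/null;python3 t.py
```

```text
14.15 [577.2 116.9  64.8] yaw [1.7985e+02 1.3000e-01 1.4189e+02] F [ 0.1 -0.1 -3.2] T [-0.053  0.005 -0.021] 17.6
```

In the tool's units: 6 mm is 0.12, 3.5 mm is 0.07.

```bash
echo '[0, 0, 0.12, 0, 0, 0, 0, 0, 0.07, 0, 0, 0, 0, 0, 0.04, 0, 0, 0, 0, 0, 0, 0, 0, 0, 0, 0, 0, 0, 0, 0]' | python3 -m pendant >/dev/null;python3 t.py; for i in 1 2 3; do echo '[0, 0, 0.012, 0, 0, 0, 0, 0, 0, 0, 0, 0]' | python3 -m pendant >/dev/null;python3 t.py;done
```

```text
14.65 [575.9 116.9  51.5] yaw [179.99  -0.   141.91] F [ 0.5  0.7 -2.9] T [-0.03   0.042  0.006] 17.9
14.85 [576.  116.9  51.3] yaw [1.7998e+02 1.0000e-02 1.4190e+02] F [-0.5  0.6  0.8] T [-0.112  0.144  0.08 ] 17.5
15.05 [576.  116.9  51.3] yaw [1.7997e+02 2.0000e-02 1.4190e+02] F [-2.8 -0.1  4.7] T [-0.142  0.322 -0.   ] 18.0
15.25 [576.  117.   51.3] yaw [1.7996e+02 3.0000e-02 1.4190e+02] F [-3.7 -0.6  8.3] T [-0.216  0.608  0.012] 17.7
```

Standing on the board. I'll ease the pressure, release, then retreat upward.

In the tool's units: -0.6 mm is -0.012, -0.3 mm is -0.006.

```bash
echo '[0, 0, -0.012, 0, 0, 0, 0, 0, -0.006, 0, 0, 0]' | python3 -m pendant - 10 >/dev/null; python3 t.py; echo '[0, 0, 0, 0, 0, 0, 0, 0, 0, 0, 0, 0, 0, 0, 0, 0, 0, 0, 0, 0, 0, 0, 0, 0]' | python3 -m pendant 50 >/dev/null; python3 t.py; echo '[0, 0, -0.2, 0, 0, 0, 0, 0, -0.6, 0, 0, 0, 0, 0, -0.9, 0, 0, 0, 0, 0, -0.9, 0, 0, 0, 0, 0, -0.6, 0, 0, 0, 0.8, 0, 0, 0, 0, 0, 0, 0, 0, 0, 0, 0, 0, 0, 0, 0, 0, 0]' | python3 -m pendant >/dev/null; python3 t.py;python3 - <<'E'
from h import *
a=grab_frame('wrist');cv2.imwrite('pics/w6.png',a)
b=grab_frame('side')[120:380,200:440];cv2.imwrite('pics/s6.png',np.hstack([cv2.resize(a,(512,320)),cv2.resize(b,(288,320))]))
E
```

```text
15.45 [576.  116.9  51.3] yaw [1.7997e+02 2.0000e-02 1.4190e+02] F [-2.7 -0.2  4.2] T [-0.11   0.33  -0.027] 17.5
15.85 [575.9 116.8  50.4] yaw [-1.7999e+02 -1.0000e-02  1.4190e+02] F [-0.1  0.7 -0.4] T [-0.063  0.041  0.001] 47.3
16.65 [544.1 141.7 211.4] yaw [1.7996e+02 6.0000e-02 1.4197e+02] F [ 0.4 -0.6 -0. ] T [-0.08   0.025 -0.053] 49.7
```

View pics/s6.png

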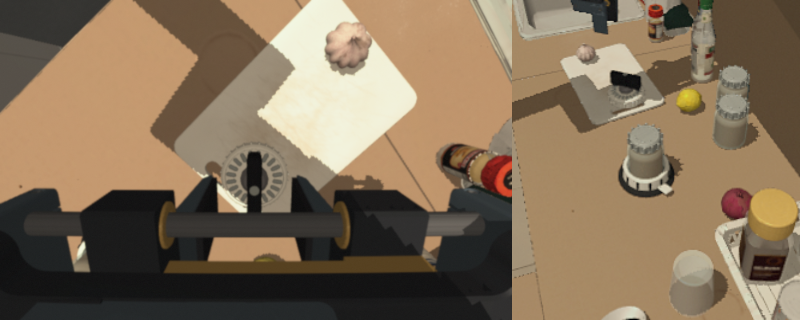

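The tightener stands upright on the board at about (254,178). The jar is closed in its holder and the other objects are where they were, so I'm handing in.

```bash
python3 -c "
from workcell import job_done
print(job_done())"
```

```text
the job is handed in; nothing more can be done
None
```

I tightened the jar until the tightener clicked once, going by the torque reading. I then stood it upright back on the board and handed the job in at about 17 s; I didn't look at the band's final angle separately.

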